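Push the loaded block carriage home

ROBOT

A 7-joint arm with a two-finger parallel gripper is mounted at the origin on a cart in front of the work surface, level with it; the furniture and walls round the work are solid. World frame = base frame: x ahead of the robot, y to its left, z up, the work surface at z = 0. Lengths are in m, angles in rad, forces in N, time in s.
With the tool pointing down it reaches from about 0.425 to 1.025 m from the base axis. Payload 3.6 kg.
Tool frame: the origin (TCP) lies at the very end of the fingers, on their centre line; the grasp point (between the pads) lies 19 mm behind it (tcp_to_grasp is the distance from the TCP to the grasp point, in m); x points along the fingers, y is the direction in which the jaws open and shut, and the axes are right-handed (so a half turn about x gives the same grasp; the last joint's range is limited). The gripper opens to 85 mm and grips with 20 to 120 N. Pads are 22 mm wide; open, the fingers measure 114 mm over their backs; the gripper's body (76 mm by 85 mm) begins 54 mm behind the grasp point. The pads swing forward as they close: fully open they stand 13 mm farther back than shut.
Start: joints at [-1.276, 0.591, 0.048, 1.609, -0.033, 0.943, -0.034], TCP at [0.274, 0.671, 0.231] pointing down, gripper open.
Joint ranges: [-2.69, 2.69], [-0.47, 2.24], [-1.27, 1.36], [0.19, 2.51], [-1.53, 4.68], [0.08, 2.07], [-3.09, 3.09]. Speed limits (rad/s): [2.57, 2.57, 3.14, 3.14, 3.14, 3.14, 3.14].

INTERFACE

Orientations are given as a unit quaternion [x, y, z, w].
In Python, from bench import * gives the robot as it stands.
- The arm moves only by the tool carry_out, never from a script. Its arguments are lists of equal length, an entry for each row: "delta_pos": the shift along the world's x, y, z in cm, a list of three; "roll": the turn about the world's z in rad. A call has 1 to 10 rows; each row is the pose to reach, as a shift and turn from the pose commanded when the call began; what a row does not reach only later rows make up. A row lasts 1/12 s, in which the tool goes at most 41.7 mm and 7.16 degrees, less where a joint would pass 70% of its speed; a pose out of reach is approached as far as the arm can. A call with a gripper value outside its range is refused whole. "gripper" is the opening, from -1 (shut) to 1 (fully open), set as the call begins (left out, the last holds). The fingers move at their own pace and stop on an object; "grip_force" is the grip in N (left out, the last holds). Time passes only in rows, so rows that repeat a pose let the fingers close. It gives the time, the measured TCP pose, the force and the opening at its end, in the units of the state.
- get_state(): the state, without advancing time (a new reading comes with each control period).
- capture(name): name is "scene" or "top"; returns a dict with "pixels" (420x560x3 uint8, blue, green, red), "intrinsics" (3x3 intrinsics, pixels), "R" (3x3) and "t" (3): a world point X has camera coordinates R X + t. Camera axes: x right, y down, z forward; pixel columns grow to the right and rows downward; lengths in m; the calibration is good to about 2 mm. A picture is of the moment at which its call begins. There is no depth.
- hand_in(): hands the job in, once; it reports no verdict.
The state is a dict: "clock": time; "q": joint angles; "dq": joint speeds; "joint_efforts": joint torques, N m; "eef_pos": TCP position; "orientation": TCP orientation; "contact_force": force on the tool from outside, world axes, zero at the start; "moment": the same for the moment, N m; "finger_gap": finger opening in m.
Only numpy, scipy, OpenCV 4.12 (cv2) and the standard library are available. Lean on these libraries where they do the work, as an engineer would, in place of code of your own. Each camera call takes 0.05 s, during which the arm holds its last target. There are 200 camera calls.

TASK

Push the carriage that holds the tissue cassette with its wax block along its lane of the slide base until it is fully home against the end stop. The carriage is wide and jams if pushed off-centre, so push the middle of its rear face straight along the lane. Leave the empty carriage where it is.

Things in the scene. Friction and masses are not known exactly. Their poses are not given: they have to be found in the camera images.
- slide_base: fixed slide base, 240 long x 235 wide, two lanes open at the robot's end. Origin: centre of its underside. x runs along the lanes to the end stop (away from the robot), y across, z up. Lane centre lines at y = +56 and -56 mm. Lane floor 30 mm, rail tops 48.5 mm over the bench, 93 mm free between the rails' lips. End stop: bar 58 mm high across the far end, its near face at x = +108 mm.
- loaded_carriage: metal carriage, 60 long (x, along the lane) x 100 wide (y) x 24 high, with one cassette and wax block on top; in either lane. Origin: centre of its underside on the floor; x points to the stop. Held under the rail lips, 1.5 mm side play. Flat rear face 30 mm behind the origin. Slides with 1 to 3 N pushed within 15 mm of mid-width, jams pushed near an end. Home: origin at x = +78 mm of the base.
- empty_carriage: the same carriage without a cassette, in the other lane, with only two small clips on its top; same size, origin and axes. (Left of the base stands a water bath with a lidded dish, up to 0.2 m high, and right of it the tall microtome: cross over them high.)

How it is judged:
By the outcome, as a careful person would: the job done as asked, in the order asked, and still so for the second after the job is handed in, with the robot touching nothing.
It also fails if it takes over 34 s, if anything falls off the work surface, if the arm or the gripper's body presses on something with over 40 N, if the wrist force passes 120 N, or if a joint passes its speed limit or range.

## Working session

There is one attempt and no reset: what is moved stays moved. The work goes in short steps, Python scripts to look and compute and a tool call to move; the robot and the scene stay as the last step left them, time stands still between calls to the robot, and variables do not carry over. Pictures are saved under pics/ and viewed, about 8 in all and at most 12, crops included, and the job is handed in when it is done.

Besides the shell and the picture viewer there is one more tool, called as a command line: name --pt "numbers of a row" for each row, then --argument value for the rest. carry_out: Moves the arm, as the interface text tells. Its arguments: {"type":"object","properties":{"delta_pos":{"type":"array","items":{"type":"array","items":{"type":"number"}}},"roll":{"type":"array","items":{"type":"number"}},"gripper":{"type":"number"},"grip_force":{"type":"number"}},"required":["delta_pos","roll"]}

```bash
mkdir -p pics
python3 - <<'E'
from bench import *
import cv2
for n in("scene","top"):
    c=capture(n); cv2.imwrite(f"pics/{n}0.png",c["pixels"]); print(n,c["intrinsics"],c["R"],c["t"])
s=get_state(); print(s["clock"],s["eef_pos"],s["orientation"],s["contact_force"],s["finger_gap"])
E
```

```text
scene [[493.4829866    0.         281.20234002]
 [  0.         493.4829866  209.58498129]
 [  0.           0.           1.        ]] [[ 0.6158194  -0.78785815  0.00678289]
 [-0.45591577 -0.36335564 -0.81247368]
 [ 0.64257862  0.49724462 -0.58295841]] [-0.37623793  0.30951249  0.55258413]
top [[542.67097339   0.         276.36230564]
 [  0.         542.67097339 217.07370845]
 [  0.           0.           1.        ]] [[-1.17401342e-02 -9.99931066e-01  1.78750400e-04]
 [-9.86694318e-01  1.15557314e-02 -1.62175174e-01]
 [ 1.62161929e-01 -2.08033031e-03 -9.86761968e-01]] [-0.0431425   0.58349346  0.82853081]
0.1 [0.27383661 0.67047458 0.23023903] [ 0.13548696  0.69397569 -0.13693556  0.69375045] [ 0.24298801 -0.2864053   0.63494251] 0.08539490597929689
```

View pics/scene0.png

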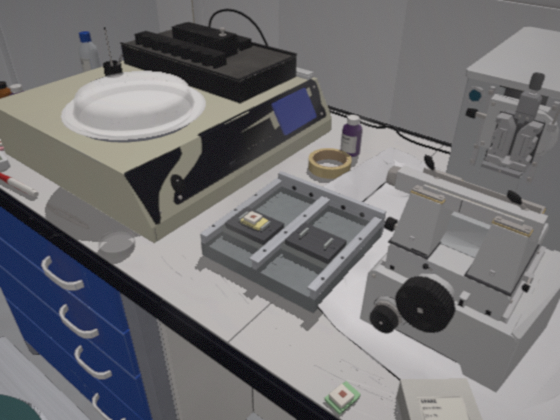

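View pics/top0.png

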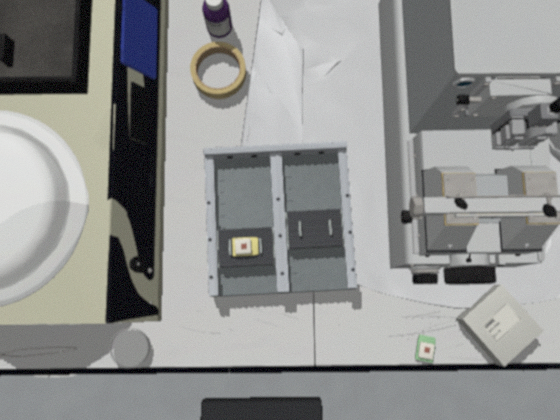

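The top view shows the loaded carriage (yellow cassette at about (245,246)) in the left lane and the empty one at about (315,229) in the right lane. The stop bar is near row 150 and the base's near end near row 293. I'll zoom in for measuring.

```bash
python3 - <<'E'
import cv2
im=cv2.imread("pics/top0.png")[135:305,195:365]
im=cv2.convertScaleAbs(im,alpha=1.6)
cv2.imwrite("pics/top0c.png",cv2.resize(im,(595,595),interpolation=cv2.INTER_CUBIC))
E
cat > h.py <<'E'
import numpy as np
from bench import *
def ray(c,u,v,z):
    K,R,t=(np.array(c[k]) for k in("intrinsics","R","t"))
    o=-R.T@t; d=R.T@np.linalg.solve(K,[u,v,1]); return o+d*(z-o[2])/d[2]
E
```

```text
(no output)
```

View pics/top0c.png

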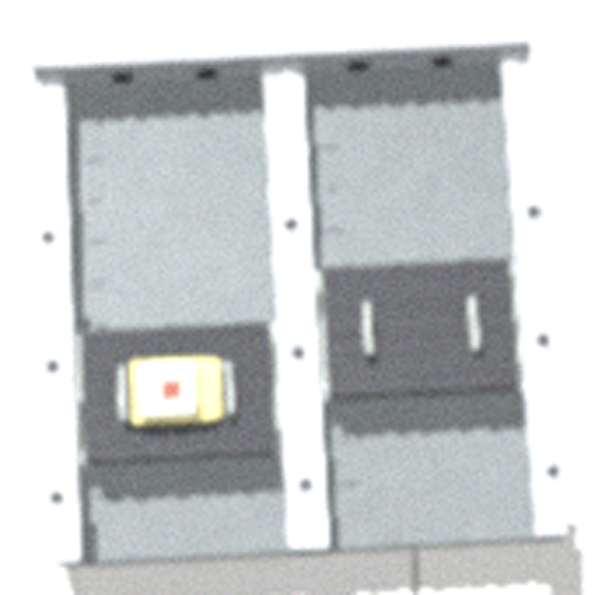

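The crop shows the loaded carriage's rear top edge from (87,460) to (280,457) and its front edge from (82,330) to (270,323). The rail holes are in three rows and give the axes.

Run:
```python
from h import *
c=capture("top")
P=lambda u,v,z: ray(c,195+(u+.5)/3.5-.5,135+(v+.5)/3.5-.5,z)
H=[[P(*p,.0485)[:2] for p in r] for r in([(48,237),(52,366),(56,497)],[(291,224),(298,352),(305,485)],[(534,212),(543,340),(553,471)])]
H=np.array(H);print(H.round(4))
d=(H[:,0]-H[:,2]).sum(0);yaw=np.arctan2(d[1],d[0]);e=H[0].mean(0)-H[2].mean(0);print("yaw",yaw,np.arctan2(-e[0],e[1]),np.linalg.norm(e))
for n,p in dict(rl=(87,460,.054),rr=(280,457,.054),fl=(82,330,.054),fr=(270,323,.054),cass=(175,390,.06),stopL=(40,80,.058),stopR=(525,60,.058),
 nearL=(68,565,.0485),nearR=(572,540,.0485),lip1=(78,323,.0485),lip2=(275,310,.0485),clL=(122,390,.058),clR=(230,387,.058)).items(): print(n,P(*p).round(4))
```

```text
[[[ 0.6083  0.0599]
  [ 0.5481  0.0576]
  [ 0.4884  0.0553]]

 [[ 0.6131 -0.0526]
  [ 0.5533 -0.0551]
  [ 0.4925 -0.0575]]

 [[ 0.6174 -0.1654]
  [ 0.5575 -0.1676]
  [ 0.4975 -0.1701]]]
yaw 0.039381639314973016 0.040871267189115025 0.2254752453736791
rl [0.5045 0.0407 0.054 ]
rr [ 0.5049 -0.0463  0.054 ]
fl [0.5638 0.0433 0.054 ]
fr [ 0.566  -0.0425  0.054 ]
cass [0.5351 0.0006 0.06  ]
stopL [0.6806 0.0631 0.058 ]
stopR [ 0.6876 -0.1623  0.058 ]
nearL [0.4579 0.0496 0.0485]
nearR [ 0.4663 -0.1776  0.0485]
lip1 [0.5679 0.0458 0.0485]
lip2 [ 0.5728 -0.0448  0.0485]
clL [0.5356 0.0247 0.058 ]
clR [ 0.5364 -0.0241  0.058 ]
```

Run:
```python
from h import *
from scipy.spatial.transform import Rotation as Q
s=get_state();M=Q.from_quat(s["orientation"]).as_matrix();print(M.round(3),"tool y yaw",np.arctan2(M[1,1],M[0,1]),"q",s["q"])
```

```text
[[-0.001  0.378  0.926]
 [-0.002  0.926 -0.378]
 [-1.    -0.002  0.   ]] tool y yaw 1.18308042276565 q [-1.27651174  0.59194737  0.04831122  1.60951898 -0.03333573  0.94269416
 -0.0336895 ]
```

carry_out --pt "0 0 2" --pt "0 -1 4" --pt "0.5 -3 5" --pt "2 -6 5" --pt "3 -9 5" --pt "4 -12 5" --pt "5 -15 5" --pt "6 -18 5" --roll '[0,0,0,0,0,0,0,0]' --gripper -1 --grip_force 30

```text
clock: 0.82
eef_pos: [0.3343, 0.4894, 0.2811]
orientation: [0.136, 0.694, -0.136, 0.694]
contact_force: [-0.0, 0.2, -0.8]
finger_gap: -0.0002
```

carry_out --pt "1 -4 0" --pt "2 -8 0" --pt "3 -12 0" --pt "4 -16 0" --pt "5 -20 0" --pt "6 -24 0" --pt "7 -28 0" --pt "8 -32 0" --pt "9 -36 0" --pt "10 -40 0" --roll '[0.04,0.08,0.12,0.16,0.2,0.24,0.28,0.32,0.36,0.4]'

```text
clock: 1.65
eef_pos: [0.434, 0.0891, 0.2814]
orientation: [-0.005, 0.707, 0.005, 0.707]
contact_force: [0.8, 0.0, 0.1]
finger_gap: 0.0002
```

carry_out --pt "1 -4 0" --pt "1.5 -7 0" --pt "2 -9.2 0" --pt "2 -9.2 0" --pt "2 -9.2 -3" --pt "2 -9.2 -6" --pt "2 -9.2 -9" --pt "2 -9.2 -12" --pt "2 -9.2 -14" --pt "2 -9.2 -14" --roll '[0.03,0.03,0.03,0.03,0.03,0.03,0.03,0.03,0.03,0.03]'

```text
clock: 2.48
eef_pos: [0.4512, -0.0, 0.138]
orientation: [-0.015, 0.71, 0.015, 0.704]
contact_force: [-0.6, -0.4, 0.1]
finger_gap: -0.0003
```

Run:
```python
from h import *
import cv2
from scipy.spatial.transform import Rotation as Q
s=get_state();M=Q.from_quat(s["orientation"]).as_matrix();print(s["clock"],s["eef_pos"],np.arctan2(M[1,1],M[0,1]),M[2,0],s["contact_force"])
a=capture("scene")["pixels"][150:310,180:400];cv2.imwrite("pics/b.png",cv2.resize(a,None,fx=3,fy=3))
```

```text
2.4833 [ 4.51176992e-01 -1.22454585e-05  1.38037481e-01] 1.6142932025388408 -0.9999666391075122 [-0.56224042 -0.4411106   0.13020817]
```

View pics/b.png

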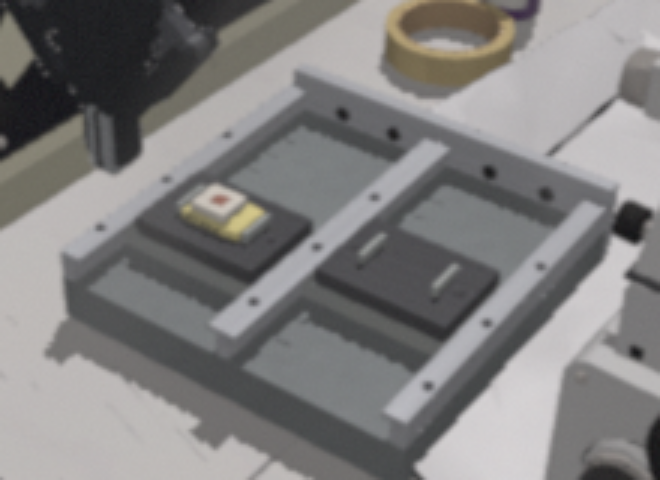

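The scene view shows the shut fingers hanging near the loaded carriage's lane (tip at about (115,165) in the crop), clear of everything. The carriages are unchanged. Next I lower behind the rear face.

carry_out --pt "0 -0.3 -2" --pt "0 -0.3 -4" --pt "0 -0.3 -6" --pt "0 -0.3 -7.5" --pt "0 -0.3 -8.5" --pt "0 -0.3 -9.2" --pt "0 -0.3 -9.6" --pt "0 -0.3 -9.8" --pt "0 -0.3 -9.8" --roll '[0,0,0,0,0,0,0,0,0]'

```text
clock: 3.28
eef_pos: [0.4546, -0.0037, 0.0436]
orientation: [-0.015, 0.707, 0.015, 0.707]
contact_force: [-0.7, -0.8, 0.8]
finger_gap: 0.0003
```

Run:
```python
from h import *
import cv2
s=get_state();print(s["clock"],s["eef_pos"],s["contact_force"])
a=capture("top")["pixels"][135:305,195:365];cv2.imwrite("pics/c.png",cv2.resize(cv2.convertScaleAbs(a,alpha=1.6),(595,595),interpolation=cv2.INTER_CUBIC))
```

```text
3.2833 [ 0.45456372 -0.00374562  0.04364721] [-0.67108296 -0.77257541  0.75862338]
```

View pics/c.png

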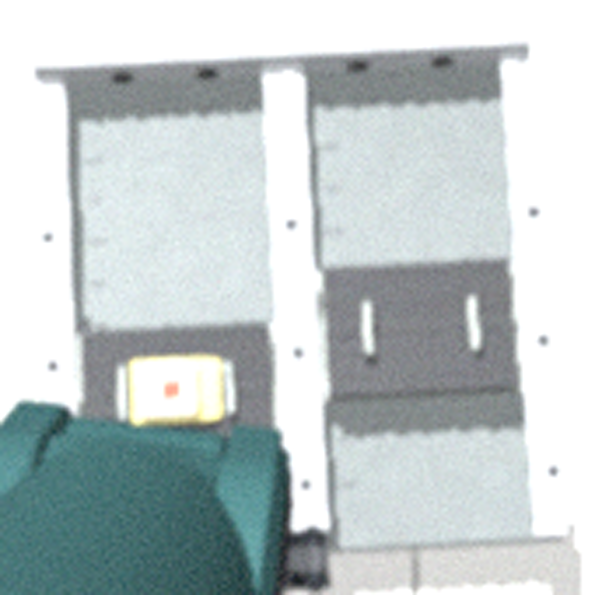

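The arm covers the tool here. The carriages have not moved and the force reads about zero. I'll advance slowly to contact.

carry_out --pt "0.5 0.1 -0.2" --pt "1 0.1 -0.2" --pt "1.5 0.15 -0.2" --pt "2 0.15 -0.2" --pt "2.5 0.2 -0.2" --pt "3 0.2 -0.2" --pt "3.5 0.2 -0.2" --pt "4 0.25 -0.2" --pt "4 0.25 -0.2" --roll '[0,0,0,0,0,0,0,0,0]'

```text
clock: 4.08
eef_pos: [0.4954, -0.0012, 0.0413]
orientation: [-0.015, 0.707, 0.015, 0.707]
contact_force: [-0.8, 0.1, 0.5]
finger_gap: 0.0002
```

carry_out --pt "0.3 0 0" --pt "0.6 0 0" --pt "0.9 0 0" --pt "1.2 0 0" --pt "1.5 0.05 0" --pt "1.8 0.05 0" --pt "2.1 0.1 0" --pt "2.4 0.1 0" --pt "2.4 0.1 0" --roll '[0,0,0,0,0,0,0,0,0]'

```text
clock: 4.83
eef_pos: [0.5195, -0.0002, 0.0414]
orientation: [-0.015, 0.706, 0.015, 0.708]
contact_force: [0.1, 0.2, 0.5]
finger_gap: -0.0001
```

carry_out --pt "0.7 0.03 0" --pt "1.4 0.06 0" --pt "2.1 0.08 0" --pt "2.8 0.11 0" --pt "3.5 0.14 0" --pt "4.2 0.17 0" --pt "4.9 0.2 0" --pt "5.6 0.22 0" --pt "6.3 0.25 0" --pt "6.6 0.26 0" --roll '[0,0,0,0,0,0,0,0,0,0]'

```text
clock: 5.67
eef_pos: [0.5863, 0.0024, 0.0414]
orientation: [-0.015, 0.706, 0.015, 0.708]
contact_force: [-0.7, -0.4, 0.4]
finger_gap: -0.0
```

Run:
```python
from h import *
import cv2
s=get_state();print(s["clock"],s["eef_pos"],s["contact_force"])
a=capture("scene")["pixels"][150:310,180:400];cv2.imwrite("pics/d.png",cv2.resize(a,None,fx=3,fy=3))
```

```text
5.6667 [0.58626529 0.0023883  0.04139607] [-0.68955431 -0.36014826  0.38413027]
```

View pics/d.png

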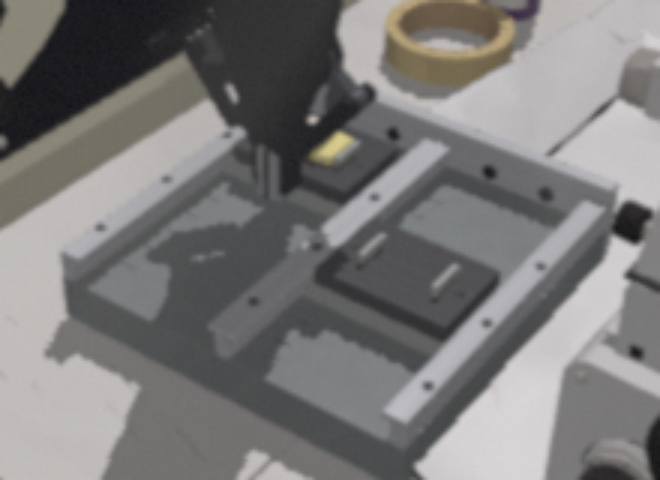

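The carriage has slid along with the fingers (at about (275,185)) behind its rear face. Its front, near (390,150), is close to the stop, and the empty carriage is unmoved. I'll creep on until the force rises.

carry_out --pt "0.3 0.01 0" --pt "0.6 0.02 0" --pt "0.9 0.04 0" --pt "1.2 0.05 0" --pt "1.5 0.06 0" --pt "1.8 0.07 0" --pt "2.0 0.08 0" --pt "2.0 0.08 0" --roll '[0,0,0,0,0,0,0,0]'

```text
clock: 6.38
eef_pos: [0.6052, 0.0032, 0.0414]
orientation: [-0.015, 0.706, 0.015, 0.708]
contact_force: [0.3, -0.1, 0.5]
finger_gap: -0.0004
```

carry_out --pt "0.1 0 0" --pt "0.2 0.01 0" --pt "0.3 0.01 0" --pt "0.4 0.02 0" --pt "0.4 0.02 0" --roll '[0,0,0,0,0]'

```text
clock: 6.8
eef_pos: [0.6085, 0.0033, 0.0413]
orientation: [-0.015, 0.707, 0.015, 0.707]
contact_force: [-0.3, 1.0, -0.2]
finger_gap: 0.0002
```

carry_out --pt "0.1 0 0" --pt "0.2 0.01 0" --pt "0.3 0.01 0" --pt "0.3 0.02 0" --roll '[0,0,0,0]'

```text
clock: 7.13
eef_pos: [0.6119, 0.0034, 0.0413]
orientation: [-0.015, 0.706, 0.015, 0.707]
contact_force: [-1.0, 0.6, -0.4]
finger_gap: -0.0003
```

carry_out --pt "0.1 0 0" --pt "0.2 0.01 0" --pt "0.2 0.01 0" --roll '[0,0,0]'

```text
clock: 7.38
eef_pos: [0.6136, 0.0036, 0.0413]
orientation: [-0.015, 0.707, 0.015, 0.707]
contact_force: [-0.8, 0.3, -0.5]
finger_gap: 0.0001
```

carry_out --pt "0.1 0 0" --pt "0.2 0.01 0" --pt "0.2 0.01 0" --roll '[0,0,0]'

```text
clock: 7.63
eef_pos: [0.6158, 0.0037, 0.0413]
orientation: [-0.015, 0.707, 0.015, 0.707]
contact_force: [-0.8, 0.1, -0.3]
finger_gap: -0.0002
```

carry_out --pt "0.1 0 0" --pt "0.2 0.01 0" --pt "0.2 0.01 0" --roll '[0,0,0]'

```text
clock: 7.88
eef_pos: [0.6167, 0.0038, 0.0412]
orientation: [-0.015, 0.707, 0.015, 0.707]
contact_force: [-2.4, -0.4, 1.9]
finger_gap: 0.0002
```

Force may be starting to rise, since this step moved less than commanded.

carry_out --pt "0.1 0 0" --pt "0.1 0 0" --pt "0.1 0 0" --roll '[0,0,0]'

```text
clock: 8.13
eef_pos: [0.6167, 0.0038, 0.0412]
orientation: [-0.015, 0.708, 0.015, 0.706]
contact_force: [-6.0, 0.4, 3.5]
finger_gap: 0.0
```

carry_out --pt "0.1 0 0" --pt "0.1 0 0" --pt "0.1 0 0" --roll '[0,0,0]'

```text
clock: 8.38
eef_pos: [0.6167, 0.0037, 0.041]
orientation: [-0.015, 0.709, 0.015, 0.705]
contact_force: [-6.8, 0.3, 4.1]
finger_gap: -0.0004
```

It is firmly stopped: the position holds while force rises to 7 N, above the 1–3 N sliding force. I'll back off along the lane, lift and check.

carry_out --pt "-0.5 -0.02 0" --pt "-1.5 -0.06 0" --pt "-3 -0.12 0" --pt "-5 -0.2 0" --pt "-6 -0.2 2" --pt "-7 -0.2 5" --pt "-8 -0.2 9" --pt "-9 -0.2 13" --pt "-11 0 17" --pt "-13 0 21" --roll '[0,0,0,0,0,0,0,0,0,0]'

```text
clock: 9.22
eef_pos: [0.4925, 0.004, 0.2478]
orientation: [-0.015, 0.706, 0.015, 0.708]
contact_force: [1.1, 0.4, -0.4]
finger_gap: -0.0003
```

carry_out --pt "-1 3.5 2" --pt "-2 7 3" --pt "-3 11 3" --pt "-4 15 3" --pt "-5 19 3" --pt "-6 23 3" --pt "-7 27 3" --pt "-8 31 3" --pt "-9 35 3" --pt "-9 37 3" --roll '[0,0,0,0,0,0,0,0,0,0]'

```text
clock: 10.05
eef_pos: [0.399, 0.3807, 0.2762]
orientation: [-0.015, 0.706, 0.02, 0.707]
contact_force: [0.2, -0.0, -0.3]
finger_gap: -0.0002
```

Run:
```python
from h import *
import cv2
a=capture("top")["pixels"][135:305,195:365];cv2.imwrite("pics/e.png",cv2.resize(cv2.convertScaleAbs(a,alpha=1.6),(595,595),interpolation=cv2.INTER_CUBIC))
a=capture("scene")["pixels"][150:310,180:400];cv2.imwrite("pics/f.png",cv2.resize(a,None,fx=3,fy=3))
s=get_state();print(s["clock"],s["eef_pos"],s["contact_force"])
```

```text
10.15 [0.40079064 0.38001587 0.27613894] [ 0.34896974 -0.07517102 -0.48112779]
```

View pics/e.png

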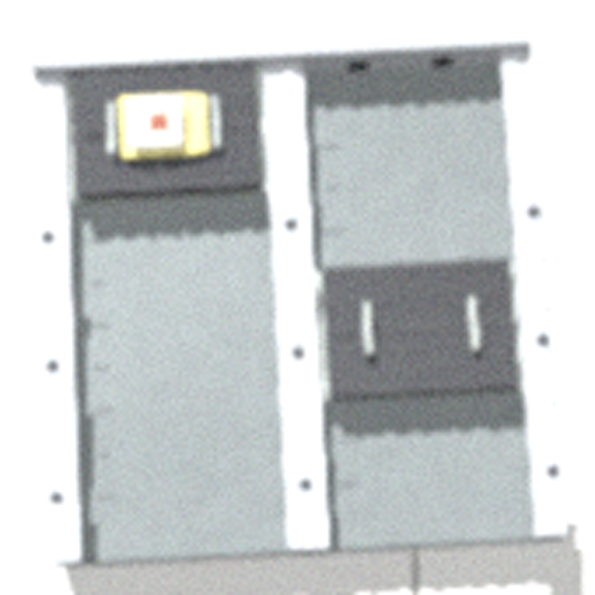

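View pics/f.png

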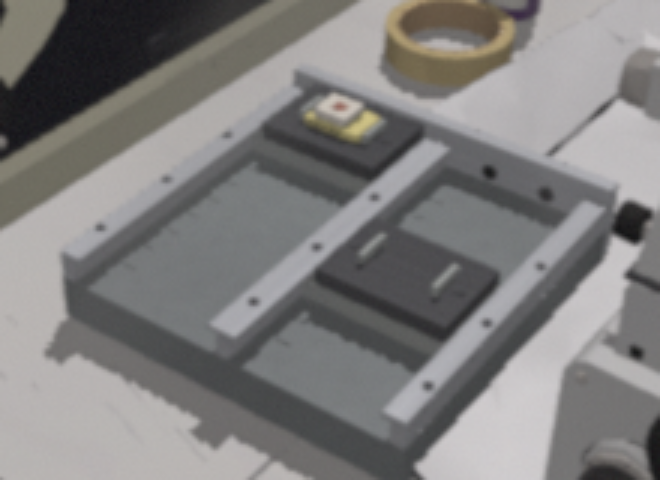

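Both views show the carriage flush against the stop bar with no gap (top crop: front edge at row 72, rear edge at about row 192, square). The cassette is in place, the empty carriage is unchanged, and the arm is clear.

```bash
python3 -c "
from bench import *
print(hand_in())"
```

```text
the job is handed in; nothing more can be done
None
```

I pushed the loaded carriage (left lane) about 12 cm until it was home against the end stop, using the shut fingers on the middle of its rear face. I then backed off, lifted clear and handed in at about 10 s on the robot's clock.

- **Force:** the tool stopped advancing at x = 0.6167 m while the push force rose to about 7 N, above the 1–3 N it takes to slide. That points to the stop rather than friction.
- **Position:** it stopped about 4–5 mm past my first estimate of the home position from the pictures. I put that down to measurement error.
- **Pictures:** the last top and scene views show the carriage square and flush with the stop bar. The cassette and wax block are still on it, the empty carriage has not moved, and the robot is touching nothing.

No check failed.

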